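Take the folding rule out of the half-covered tool case

ROBOT

A 6-joint arm with a two-finger parallel gripper is mounted at the origin on a cart in front of the work surface, level with it; the furniture and walls round the work are solid. World frame = base frame: x ahead of the robot, y to its left, z up, the work surface at z = 0. Lengths are in m, angles in degrees, forces in N, time in s.
With the tool pointing down it reaches from about 0.4 to 0.825 m from the base axis. Payload 7 kg.
Tool frame: the origin (TCP) lies on the centre line of the jaws, within the pads' length; the fingertips stand 19 mm ahead of it and the grasp point (between the pads) is the TCP; z points along the fingers, y is the line along which they close (so a half turn about z gives the same grasp; the last joint's range is limited). The gripper opens to 88 mm and grips with 3 to 60 N. Pads are 19 mm wide; open, the fingers measure 130 mm over their backs; the gripper's body (78 mm by 193 mm) begins 47 mm behind the grasp point.
Start: joints at [-58.837, 20.546, 0.682, 0, -70.136, -16.507], TCP at [0.171, -0.653, 0.246] pointing down, gripper open.
Joint ranges: [-176.03, 176.03], [-82.01, 121.73], [-58.28, 71.71], [-173.87, 95.51], [-174.79, -0.11], [-173.66, 173.66]. Speed limits (degrees/s): [136.94, 136.94, 172.46, 180, 180, 180].

INTERFACE

Orientations are given as [roll, pitch, yaw] about the fixed x, y, z axes, in that order (R = Rz(yaw) Ry(pitch) Rx(roll)).
In Python, from plant import * gives the robot as it stands. The module is installed in compiled form; this text tells all that it offers.
- The arm moves only by the tool play_rows, never from a script. Its argument "deltas" is a list of rows, each a list of 6 numbers: the shift along the world's x, y, z scaled (see below), then the turn, a rotation vector about the world's x, y, z scaled (see below). A call has 1 to 10 rows; each row shifts and turns the commanded pose from where the row before left it; what a row does not reach is not made up. The controller multiplies each number of a shift by 800 mm and each number of a turn by 180 degrees. A row lasts 1/10 s, in which the tool goes at most 50 mm and 8.59 degrees, less where a joint would pass 70% of its speed; a pose out of reach is approached as far as the arm can. A call with a number of a shift or a turn outside -1 to 1 is refused whole. A call with a gripper value outside its range is refused whole. "gripper" is the gripper command: -1 is shut, 1 is fully open, values between are in proportion, set as the call begins (left out, the last holds). The fingers move at their own pace and stop on an object; the grip force is fixed at half the most. Time passes only in rows, so rows that do not move let the fingers close. It gives the time, the measured TCP pose, the force, the opening and the grip force at its end, in the units of the state.
- get_obs(): the state, without advancing time (a new reading comes with each control period).
- snapshot(name): name is "side" or "top" or "wrist"; returns (picture, depth): 420x560x3 uint8, blue, green, red; 420x560 float32, m along the optical axis (not along the pixel's ray), 0 where there is no reading.
- camera_model(name): a dict with "fx", "fy", "cx", "cy" (pixels), "world_to_cam" (4x4, takes a point from world to camera coordinates). Camera axes: x right, y down, z forward; pixel columns grow to the right and rows downward; lengths in m; the calibration is good to about 2 mm. A picture is of the moment at which its call begins: read the wrist's pose just before it. camera_model takes no time and is no camera call; for the wrist camera it gives the pose at the moment of the call.
- close_job(): hands the job in; it is judged then, once.
The state is a dict: "clock": time; "joint_pos": joint angles; "qvel": joint speeds; "tau": joint torques, N m; "tool_pos": TCP position; "orientation": TCP orientation; "force": force on the tool from outside, world axes, zero at the start; "moment": the same for the moment, N m; "opening": finger opening in m; "gripper_force": force on a finger pad.
Only numpy, scipy, OpenCV 4.12 (cv2) and the standard library are available. Lean on these libraries where they do the work, as an engineer would, in place of code of your own. Each camera call takes 0.05 s, during which the arm holds its last target. There are 200 camera calls.

TASK

Turn the black dial on the tool case clockwise until its white pointer stands at the red mark, which winds the sliding cover back. Then take the wooden folding rule out: it is longer than the opening, so tilt it, free end up, and draw it out diagonally from under the fixed roof, leaving the dial at its mark and the things standing round about where they are. Finish while still holding the rule in the gripper, still and touching nothing else, its whole length at least 15 cm above the bench top.

Things in the scene. Friction and masses are not known exactly. Their poses are not given: they have to be found in the camera images.
- tool_case: Blue sheet-metal tool case fixed to the bench, 166 (x) x 274 (y) mm; origin at the centre of its underside, z up, y lengthwise. Floor top at z = 5 mm. Inside x -78..78, y -132..132 mm. Side and -y end walls reach z = 70, the +y end wall 66 mm. Dark cover guides on the long sides (x 77..84 and -84..-77, y -162..138) reach z = 77.5 mm. A fixed roof (z 70 to 73 mm) covers y -132..-38 mm.
- opening (a point): Centre of the opening in the case's top, at x = 0, y = 47, z = 70 mm in the case's frame. The opening runs from the roof's edge (y = -38) to the +y end wall (y = 132 mm), 170 x 154 mm, and is closed in part by the aluminium cover at the start.
- dial_grip (a point): On the dial's vertical axis, at x = -120, y = -72, z = 92 mm in the case's frame. The dial is a black grip bar 44 mm long, 12 mm thick, z 78 to 104 mm, on a disc 44 mm in diameter; it sits on a grey block beside the case (x -155..-83, y -109..-35 mm, top at z = 70 mm with its white scale).
- dial (a joint): Dial angle, rad, 0 to 1.9, grows clockwise seen from above; starts at 0 to 0.35; the red mark is at 1.40. In the case's frame the bar's white pointer end looks in the direction 180 deg + 0.70 rad - angle (counter-clockwise from +x). Stays where it is left (friction about 0.2 N m). Scale ticks every 0.2 rad.
- cover (a joint): Travel (m) of the aluminium sliding cover (154 x 120 mm, z 73 to 82 mm) towards the case's -y end; geared to the dial, 0.085 m per rad. Its +y edge lies at y = 82 mm less the travel in the case's frame: at the mark it is level with the roof's edge and the opening is clear. A push of about 3 N on the cover moves it and the dial.
- rule: Folded wooden rule, 18 (x) x 230 (y) x 17 (z) mm, about 75 g, loose, flat on the floor of the case, nearly along it; origin at the centre of its underside, y lengthwise, +y towards the case's +y end. Its middle is within 10 mm of the case's middle in x and y: its +y part lies under the opening, its -y part under the roof.
- rule_free_end (a point): Middle of the rule's +y end face (115 mm from its middle, 8.5 mm above its underside): the end that must come up and out first.
- rule_roofed_end (a point): Middle of the rule's -y end face, which lies under the fixed roof at the start.
- screw_carton: Brown carton 68 x 104 x 58 mm standing on the bench, loose, origin at the centre of its underside. Bystander.
- brush: Flat dust brush 49 x 200 x 20 mm lying on the bench, loose, origin under its middle. Bystander.
- wax_tin: Round blue tin, 70 mm in diameter, 34 mm high, loose, origin at the centre of its underside. Bystander.
- tape_roll: Roll of yellow tape, 99 mm in diameter, 25 mm high, lying flat, loose, origin at the centre of its underside. Bystander.

How it is judged:
By the outcome, as a careful person would: the job done as asked, in the order asked, and still so for the second after the job is handed in, while the arm keeps its last pose, push and grip.
It also fails if it takes over 54 s, if anything falls off the work surface, if the arm or the gripper's body presses on something with over 40 N, if the wrist force passes 120 N, or if a joint passes its speed limit or range.

## Working session

There is one attempt and no reset: what is moved stays moved. The work goes in short steps, Python scripts to look and compute and a tool call to move; the robot and the scene stay as the last step left them, time stands still between calls to the robot, and variables do not carry over. Pictures are saved under pics/ and viewed, at most 10 in all, crops included, and the job is handed in when it is done.

Besides the shell and the picture viewer there is one more tool, called after "Emit:" in YAML: its name, and indented under it one key for each argument. play_rows: Moves the arm, as the interface text tells. Its arguments: {"type":"object","properties":{"deltas":{"type":"array","items":{"type":"array","items":{"type":"number","minimum":-1,"maximum":1}}},"gripper":{"type":"number"}},"required":["deltas"]}

```bash
mkdir -p pics; ls; python3 - <<'E'
from plant import *
import cv2,numpy as np
for n in ["top","side"]:
    p,d=snapshot(n); cv2.imwrite(f"pics/{n}0.png",p); np.savez(f"pics/{n}0.npz",p=p,d=d)
    m=camera_model(n); print(n,m["fx"],m["cx"],m["cy"],np.round(m["world_to_cam"],3).tolist())
o=get_obs();print(o)
E
```

```text
pics
top 474.5164550873852 278.58444560712445 204.77787688345938 [[-0.028, -1.0, -0.005, 0.065], [-0.992, 0.029, -0.125, 0.513], [0.125, 0.001, -0.992, 1.332], [0.0, 0.0, 0.0, 1.0]]
side 544.876178437125 270.91770624527305 220.1891850533989 [[-0.484, 0.875, 0.011, 0.21], [0.697, 0.393, -0.6, -0.291], [-0.529, -0.283, -0.8, 1.827], [0.0, 0.0, 0.0, 1.0]]
{'clock': 0.1, 'joint_pos': array([-5.88357612e+01,  2.05879875e+01,  6.40180512e-01, -1.65045501e-02,
       -7.01346804e+01, -1.65066222e+01]), 'qvel': array([ 0.06455423, -0.09152771,  0.19370522,  0.1460295 , -0.04512681,
       -0.06893394]), 'tau': array([-1.98026522e-03, -5.84163058e+01,  2.93750721e+01,  7.01541245e+00,
        1.01615384e-02, -8.98678900e-05]), 'tool_pos': array([ 0.17067682, -0.65266334,  0.2447216 ]), 'orientation': array([ 1.79916503e+02, -8.56208850e-03, -1.65347997e+02]), 'force': array([ 0.30397403, -0.03827945,  0.03095441]), 'moment': array([-0.03506297, -0.00696941,  0.05245029]), 'gripper_force': 0.0, 'opening': 0.08738245317789746}
```

View pics/top0.png

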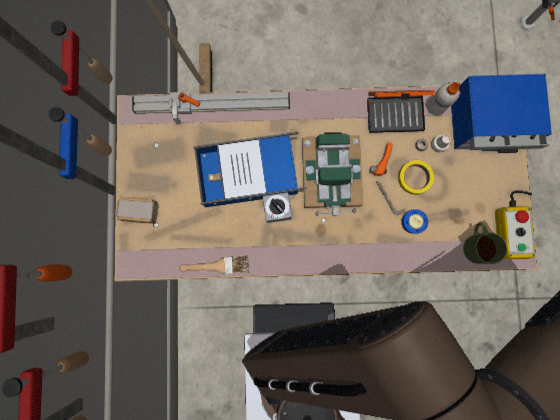

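View pics/side0.png

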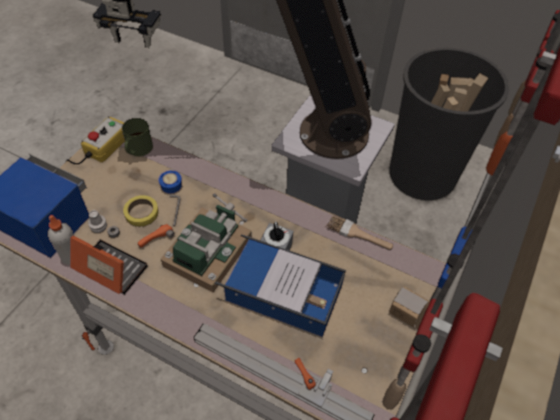

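```bash
cat > h.py <<'E'
import numpy as np,cv2
def back(m,u,v,d):
    """pixel + depth -> world"""
    c=np.array([(u-m["cx"])/m["fx"]*d,(v-m["cy"])/m["fy"]*d,d]);W=np.array(m["world_to_cam"])
    return W[:3,:3].T@(c-W[:3,3])
def atz(m,u,v,z):
    W=np.array(m["world_to_cam"]);R=W[:3,:3].T;o=-R@W[:3,3]
    r=R@np.array([(u-m["cx"])/m["fx"],(v-m["cy"])/m["fy"],1]);return o+r*(z-o[2])/r[2]
def proj(m,P):
    W=np.array(m["world_to_cam"]);c=np.asarray(P)@W[:3,:3].T+W[:3,3]
    return np.c_[m["fx"]*c[:,0]/c[:,2]+m["cx"],m["fy"]*c[:,1]/c[:,2]+m["cy"]]
def case2w(pose,P):
    x,y,a=pose;P=np.atleast_2d(np.asarray(P,float));c,s=np.cos(a),np.sin(a)
    return np.c_[x+c*P[:,0]-s*P[:,1],y+s*P[:,0]+c*P[:,1],P[:,2]]
E
python3 - <<'E'
from plant import *
from h import *
f=np.load("pics/top0.npz");p,d=f["p"],f["d"];m=camera_model("top")
cv2.imwrite("pics/crop1.png",cv2.resize(p[125:225,185:375],None,fx=4,fy=4,interpolation=cv2.INTER_CUBIC))
# heights map: world points
v,u=np.mgrid[0:420,0:560]
W=np.array(m["world_to_cam"]);C=np.stack([(u-m["cx"])/m["fx"]*d,(v-m["cy"])/m["fy"]*d,d],-1)
P=(C-W[:3,3])@W[:3,:3]
np.save("pics/P.npy",P)
for uv in [(240,170),(280,165),(205,170),(277,207),(265,215),(335,175),(335,145),(150,230),(337,205)]: print(uv,P[uv[1],uv[0]].round(3))
# cover via height band
mk=((P[...,2]>.066)&(P[...,2]<.1)&(u>185)&(u<303)&(v>125)&(v<225)).astype(np.uint8)
print(mk.sum()); 
reg=P[125:215,303:370].reshape(-1,3);print("vise max",reg[:,2].max(),"y range",reg[reg[:,2]>.03][:,1].min(),reg[reg[:,2]>.03][:,1].max(),reg[reg[:,2]>.03][:,0].min())
# yellow/white cover paper / white-grey pixels rect
b=(P[...,2]>.068)&(u>215)&(u<265)&(v>130)&(v<205)
r=cv2.minAreaRect(P[b][:,:2].astype(np.float32)*1000);print(r)
E
```

```text
(240, 170) [0.611 0.156 0.076]
(280, 165) [0.623 0.043 0.073]
(205, 170) [0.629 0.266 0.002]
(277, 207) [0.5   0.055 0.105]
(265, 215) [0.483 0.089 0.067]
(335, 175) [ 0.583 -0.106  0.11 ]
(335, 145) [ 0.665 -0.109  0.114]
(150, 230) [ 0.456  0.429 -0.002]
(337, 205) [ 0.503 -0.111  0.085]
5018
vise max 1.3863267651593558 y range -0.19063638099153452 0.04863799841917869 0.34396684334189614
((518.0285034179688, 145.02456665039062), (366.0047912597656, 156.17874145507812), 5.8669304847717285)
```

View pics/crop1.png

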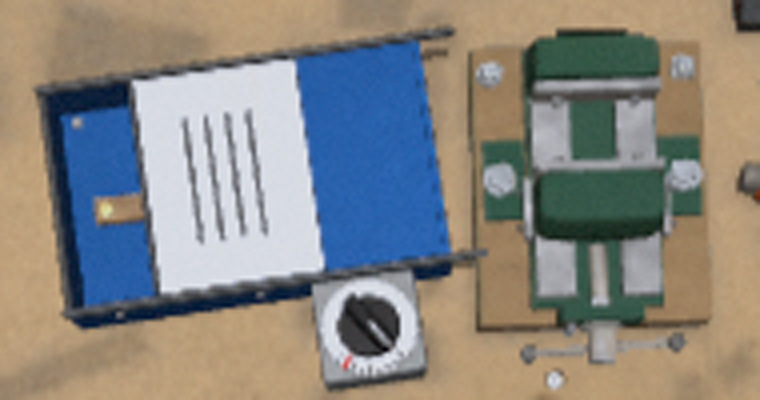

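```bash
python3 - <<'E'
from plant import *
from h import *
from scipy.optimize import least_squares
m=camera_model("top")
pix=np.array([(38,88),(455,32),(486,254),(132,82),(158,293),(296,60),(325,270),(368,325)],float)
uv=np.c_[185+(pix[:,0]-1.5)/4,125+(pix[:,1]-1.5)/4]
def pts(t):
    return np.array([(.0805,.138,.0775),(.0805,-.162,.0775),(-.0805,-.162,.0775),(.077,.082-t,.082),(-.077,.082-t,.082),(.077,-.038-t,.082),(-.077,-.038-t,.082),(-.12,-.072,.1)])
f=lambda q:(proj(m,case2w(q[:3],pts(q[3])))-uv).ravel()
r=least_squares(f,[.61,.13,.1,.02],loss="soft_l1");print(r.x,np.degrees(r.x[2]));print(f(r.x).reshape(-1,2).round(2))
q=r.x
np.save("pose.npy",q)
print("dial",case2w(q[:3],[-.12,-.072,.092]))
# pointer dir: pixels
a=atz(m,185+368/4,125+325/4,.1);b=atz(m,185+390/4,125+350/4,.1)
an=np.arctan2(*(b-a)[[1,0]]);print("pointer world deg",np.degrees(an),"angle",np.pi+.7-(an-q[2])%(2*np.pi))
a=atz(m,185+346/4,125+362/4,.07);c=case2w(q[:3],[-.12,-.072,.07])[0]
print("mark dir",np.degrees(np.arctan2(*(a-c)[[1,0]])), "expected",np.degrees(np.pi+.7-1.4+q[2]), "angle0..",q[3]/.085)
e=atz(m,185+93/4,125+210/4,.022);print("rule free end",e)
s,co=np.sin(q[2]),np.cos(q[2]);dd=e[:2]-q[:2];print("in case",co*dd[0]+s*dd[1],-s*dd[0]+co*dd[1])
P=np.load("pics/P.npy")
for k in [(500,180),(690,175),(600,205),(600,60),(600,340),(530,353),(677,343)]:
    print(k,P[125+k[1]//4,185+k[0]//4].round(3))
print(get_obs()['clock'])
E
```

```text
[0.61582645 0.14019499 0.10729128 0.01115657] 6.14733746986817
[[-0.67  0.3 ]
 [ 0.2   0.18]
 [ 0.56  0.28]
 [-0.65 -0.57]
 [-0.55  0.31]
 [ 0.56 -0.74]
 [ 0.53  0.24]
 [-0.05 -0.21]]
dial [[0.50422663 0.05575874 0.092     ]]
pointer world deg -140.49538086327985 angle 0.11780560539829121
mark dir 147.29818290665995 expected 146.04029181071056 angle0.. 0.13125372492406007
rule free end [0.60262663 0.25338671 0.022     ]
in case -0.0010027166153719087 0.11395435739838312
(500, 180) [ 0.608 -0.042  0.062]
(690, 175) [ 0.611 -0.176  0.058]
(600, 205) [ 0.58  -0.106  0.112]
(600, 60) [ 0.68  -0.11   0.111]
(600, 340) [ 0.49  -0.106  0.075]
(530, 353) [ 0.487 -0.058  0.046]
(677, 343) [ 0.486 -0.155  0.101]
0.1
```

Emit:
play_rows:
  deltas:
    - [0.0245, 0.0521, 0, 0, 0, 0.008]
    - [0.0245, 0.0521, 0, 0, 0, 0.008]
    - [0.0245, 0.0521, 0, 0, 0, 0.008]
    - [0.0245, 0.0521, 0, 0, 0, 0.008]
    - [0.0245, 0.0521, 0, 0, 0, 0.008]
    - [0.0245, 0.0521, 0, 0, 0, 0.008]
    - [0.0245, 0.0521, 0, 0, 0, 0.008]
    - [0.0245, 0.0521, 0, 0, 0, 0.008]
    - [0.0245, 0.0521, 0, 0, 0, 0.008]
    - [0.0245, 0.0521, 0, 0, 0, 0.008]
  gripper: 0

```text
clock: 1.1
tool_pos: [0.367, -0.2344, 0.2456]
orientation: [-180.0, 0.0, -150.9]
force: [1.1, 0.0, 0.1]
opening: 0.0439
gripper_force: 0.0
```

Emit:
play_rows:
  deltas:
    - [0.0245, 0.0521, 0, 0, 0, 0.008]
    - [0.0245, 0.0521, 0, 0, 0, 0.008]
    - [0.0245, 0.0521, 0, 0, 0, 0.008]
    - [0.0245, 0.0521, 0, 0, 0, 0.008]
    - [0.0245, 0.0521, 0, 0, 0, 0.008]
    - [0.0245, 0.0521, 0, 0, 0, 0.008]
    - [0.0245, 0.0521, 0, 0, 0, 0.006]
    - [0, 0, 0, 0, 0, 0]
    - [0, 0, 0, 0, 0, 0]

```text
clock: 2.0
tool_pos: [0.5037, 0.0564, 0.2448]
orientation: [180.0, -0.1, -141.1]
force: [-0.7, -0.6, -0.7]
opening: 0.0436
gripper_force: 0.0
```

```bash
python3 - <<'E'
from plant import *
from h import *
m=camera_model("wrist");p,d=snapshot("wrist");q=np.load("pose.npy")
print(np.round(np.linalg.inv(np.array(m["world_to_cam"])),3).tolist())
P=case2w(q[:3],[(-.12,-.072,.104),(-.155,-.109,.07),(-.155,-.035,.07),(-.0805,.138,.0775),(-.0805,-.162,.0775),(.077,.082-q[3],.082),(-.077,.082-q[3],.082)])
a=np.pi+.7-.13; P=np.r_[P,case2w(q[:3],[(-.12+.022*np.cos(a),-.072+.022*np.sin(a),.104)])]
for u,v in proj(m,P): cv2.drawMarker(p,(int(round(u)),int(round(v))),(0,255,0),0,12,1)
print(proj(m,P).round(1).tolist())
cv2.imwrite("pics/w1.png",p)
E
```

```text
[[-0.629, 0.749, 0.21, 0.446], [0.778, 0.605, 0.172, 0.01], [0.002, 0.272, -0.962, 0.384], [0.0, 0.0, 0.0, 1.0]]
[[274.2, 205.4], [262.6, 151.1], [320.7, 188.9], [403.9, 318.3], [181.6, 184.6], [285.0, 385.8], [358.4, 295.7], [274.2, 183.1]]
```

View pics/w1.png

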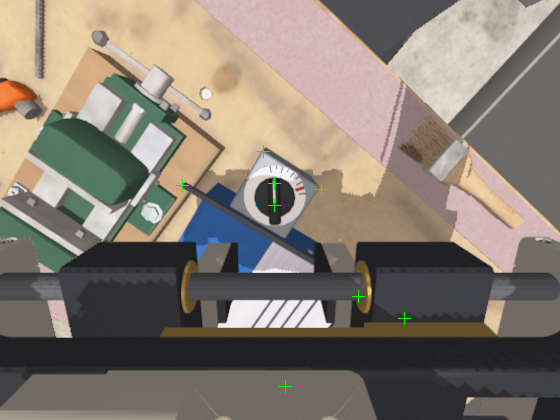

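Emit:
play_rows:
  deltas:
    - [0.0005, -0.0005, -0.036, 0, 0, 0]
    - [0, 0, -0.036, 0, 0, 0]
    - [0, 0, -0.036, 0, 0, 0]
    - [0, 0, -0.036, 0, 0, 0]
    - [0, 0, -0.036, 0, 0, 0]
    - [0, 0, 0, 0, 0, 0]
    - [0, 0, 0, 0, 0, 0]

```text
clock: 2.75
tool_pos: [0.5042, 0.0542, 0.1021]
orientation: [-180.0, -0.1, -141.3]
force: [-0.1, 0.0, -0.3]
opening: 0.0437
gripper_force: 0.0
```

Emit:
play_rows:
  deltas:
    - [0, 0, 0, 0, 0, 0]
    - [0, 0, 0, 0, 0, 0]
    - [0, 0, 0, 0, 0, 0]
    - [0, 0, 0, 0, 0, 0]
    - [0, 0, 0, 0, 0, 0]
  gripper: -1

```text
clock: 3.25
tool_pos: [0.5046, 0.0551, 0.102]
orientation: [-180.0, 0.0, -141.2]
force: [-1.3, -0.5, 3.6]
opening: 0.0116
gripper_force: 29.9
```

Emit:
play_rows:
  deltas:
    - [0, 0, 0, 0, 0, -0.04]
    - [0, 0, 0, 0, 0, -0.04]
    - [0, 0, 0, 0, 0, -0.04]
    - [0, 0, 0, 0, 0, -0.04]
    - [0, 0, 0, 0, 0, -0.04]
    - [0, 0, 0, 0, 0, -0.04]
    - [0, 0, 0, 0, 0, -0.04]
    - [0, 0, 0, 0, 0, -0.04]
    - [0, 0, 0, 0, 0, -0.04]
    - [0, 0, 0, 0, 0, -0.04]

```text
clock: 4.25
tool_pos: [0.5047, 0.0553, 0.102]
orientation: [180.0, 0.0, 146.5]
force: [-0.6, -0.4, 2.6]
opening: 0.0118
gripper_force: 29.9
```

Emit:
play_rows:
  deltas:
    - [0, 0, 0, 0, 0, -0.005]
    - [0, 0, 0, 0, 0, 0]
    - [0, 0, 0, 0, 0, 0]

```text
clock: 4.55
tool_pos: [0.5047, 0.0552, 0.102]
orientation: [180.0, 0.0, 146.1]
force: [-1.7, 0.7, 6.0]
opening: 0.0123
gripper_force: 29.9
```

```bash
python3 - <<'E'
from plant import *
import numpy as np
o=get_obs();print({k:np.round(o[k],3) for k in("tool_pos","orientation","joint_pos","force","moment","opening")});q=np.load("pose.npy")
# bar direction = yaw (closing axis = yaw-90); pointer end = yaw or yaw+180
b=np.radians(o["orientation"][2])-q[2];a=np.pi+.7-b
print("dial est",[(a-k*np.pi) for k in range(3)])
E
```

```text
{'tool_pos': array([0.505, 0.055, 0.102]), 'orientation': array([1.79972e+02, 2.80000e-02, 1.46096e+02]), 'joint_pos': array([ 2.84540e+01,  1.32240e+01, -3.10150e+01,  1.60000e-02,
       -4.57230e+01, -1.52368e+02]), 'force': array([-1.748,  0.693,  5.965]), 'moment': array([-0.127,  0.377, -0.023]), 'opening': np.float64(0.012)}
dial est [np.float64(1.3990198900627786), np.float64(-1.7425727635270145), np.float64(-4.884165417116808)]
```

Emit:
play_rows:
  deltas:
    - [0, 0, 0, 0, 0, 0]
    - [0, 0, 0, 0, 0, 0]
    - [0, 0, 0, 0, 0, 0]
    - [0, 0, 0.02, 0, 0, 0]
    - [0, 0, 0.04, 0, 0, 0]
    - [0, 0, 0.05, 0, 0, 0]
    - [0, 0, 0.05, 0, 0, 0]
    - [0, 0, 0.03, 0, 0, 0.03]
  gripper: 0

```text
clock: 5.35
tool_pos: [0.5051, 0.0553, 0.2567]
orientation: [179.9, 0.1, 151.4]
force: [-0.0, -0.1, -0.6]
opening: 0.0438
gripper_force: 0.0
```

Emit:
play_rows:
  deltas:
    - [0.008, 0.0115, 0, 0, 0, 0.045]
    - [0.008, 0.0115, 0, 0, 0, 0.045]
    - [0.008, 0.0115, 0, 0, 0, 0.045]
    - [0.008, 0.0115, 0, 0, 0, 0.045]
    - [0.008, 0.0115, 0, 0, 0, 0.045]
    - [0.008, 0.0115, 0, 0, 0, 0.045]
    - [0.008, 0.0115, 0, 0, 0, 0.045]
    - [0.008, 0.0115, 0, 0, 0, 0.045]
    - [0.008, 0.0115, 0, 0, 0, 0.045]
    - [0.008, 0.0115, 0, 0, 0, 0.045]

```text
clock: 6.35
tool_pos: [0.5684, 0.1475, 0.2532]
orientation: [180.0, -0.0, -127.3]
force: [0.0, 0.2, 0.0]
opening: 0.0441
gripper_force: 0.0
```

Emit:
play_rows:
  deltas:
    - [0.008, 0.0115, 0, 0, 0, 0.045]
    - [0.008, 0.0115, 0, 0, 0, 0.045]
    - [0.008, 0.0115, 0, 0, 0, 0.045]
    - [0.008, 0.0115, 0, 0, 0, 0.045]
    - [0.008, 0.0115, 0, 0, 0, 0.045]
    - [0.008, 0.0115, 0, 0, 0, 0.017]
    - [0, 0, 0, 0, 0, 0]
    - [0, 0, 0, 0, 0, 0]

```text
clock: 7.15
tool_pos: [0.6065, 0.2023, 0.253]
orientation: [179.9, -0.0, -84.2]
force: [0.0, -0.1, -0.2]
opening: 0.0437
gripper_force: 0.0
```

```bash
python3 - <<'E'
from plant import *
from h import *
print(get_obs()["joint_pos"].round(1))
q=np.load("pose.npy")
for n in("wrist","top"):
    m=camera_model(n);p,d=snapshot(n);np.savez(f"pics/{n}2.npz",p=p,d=d,W=m["world_to_cam"])
    if n=="top": p=cv2.resize(p[120:225,185:310],None,fx=4,fy=4,interpolation=cv2.INTER_CUBIC)
    cv2.imwrite(f"pics/{n}2.png",p)
a=cv2.imread("pics/wrist2.png");b=cv2.imread("pics/top2.png")
b=cv2.resize(b,(300,252));c=np.zeros((420+0,860,3),np.uint8);c[:,:560]=a;c[:252,560:]=b
cv2.imwrite("pics/both2.png",cv2.resize(c,(800,390)))
E
```

```text
[ 35.9  17.   -3.5  -0.  -69.6 -30.1]
```

View pics/both2.png

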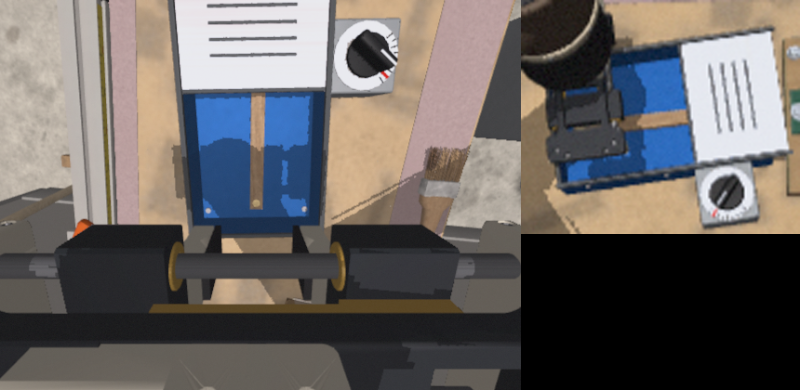

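```bash
python3 - <<'E'
from plant import *
from h import *
q=np.load("pose.npy")
fw=np.load("pics/wrist2.npz");ft=np.load("pics/top2.npz")
m=camera_model("wrist");m["world_to_cam"]=fw["W"];mt=camera_model("top")
C=case2w(q[:3],[(-.12,-.072,.104)])
a=proj(m,C)[0];b=proj(mt,C)[0];print(a,b)
out=[]
def pt(p,mm,k,th,r=.021,z=.104): 
    pass
for f,c,h in((fw,a,38),(ft,b,22)):
    u,v=np.round(c).astype(int);out.append(cv2.resize(f["p"][v-h:v+h,u-h:u+h],(390,390),interpolation=cv2.INTER_CUBIC))
cv2.imwrite("pics/dial2.png",np.hstack(out))
# cover edge in wrist: white, column through centre at case x=+-0.05
inv=lambda w:np.c_[np.cos(q[2])*(w[0]-q[0])+np.sin(q[2])*(w[1]-q[1]),-np.sin(q[2])*(w[0]-q[0])+np.cos(q[2])*(w[1]-q[1])][0]
g=fw["p"].min(2).astype(int)
for u in(215,240,300,320):
    col=np.where(g[60:120,u]>150)[0]+60;v=col.max()
    print("cover edge",u,v,inv(atz(m,u,v+.5,.082)), "depthz",back(m,u,v-3,fw["d"][v-3,u])[2])
p=fw["p"].astype(int);mk=((p[...,2]-p[...,0])>25).astype(np.uint8)
mk[:98]=0;mk[232:]=0;mk[:,:215]=0;mk[:,345:]=0
n,l,s,_=cv2.connectedComponentsWithStats(mk);print(s)
k=1+np.argmax(s[1:,4])
for v in(110,140,170,200,215):
    uu=np.where(l[v]==k)[0]
    if len(uu): print(v,[inv(atz(m,x,v,.022)).round(4).tolist() for x in(uu.min()-.5,uu.max()+.5)])
vv=np.where(l==k)[0].max();print("end",vv,inv(atz(m,276,vv+.5,.022)))
for x in (-.077,.077):print("wallproj",x,proj(m,case2w(q[:3],[(x,.132,.066)])))
E
```

```text
[407.0168265   52.81699254] [276.55679651 205.48584452]
cover edge 215 96 [ 0.05495416 -0.03886106] depthz 0.07789055696330091
cover edge 240 95 [ 0.03042445 -0.03965573] depthz 0.07582987069362715
cover edge 300 94 [-0.02832103 -0.04027708] depthz 0.0773165993407302
cover edge 320 94 [-0.04789895 -0.04017869] depthz 0.07654221071024256
[[     0      0    560    420 233540]
 [   269    100     16    125   1660]]
110 [[0.0028, -0.0289], [-0.015, -0.0288]]
140 [[0.0032, 0.0057], [-0.0138, 0.0058]]
170 [[0.0036, 0.0422], [-0.0127, 0.0423]]
200 [[0.004, 0.0808], [-0.0114, 0.0808]]
215 [[0.0042, 0.1009], [-0.0114, 0.101]]
end 224 [-0.00419102  0.11398725]
wallproj -0.077 [[337.37187066 250.3866333 ]]
wallproj 0.077 [[207.89047165 251.0883767 ]]
```

View pics/dial2.png

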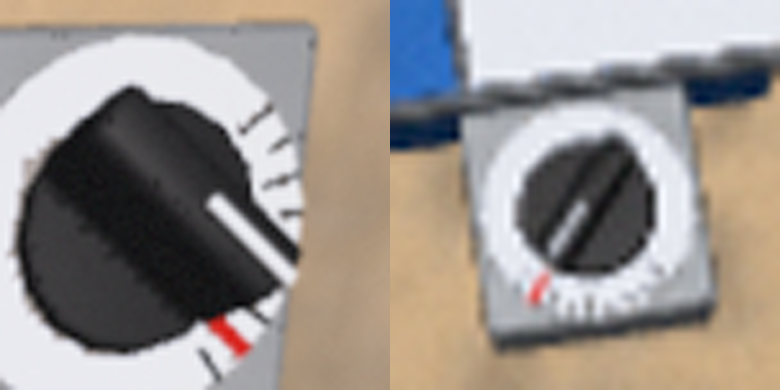

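Emit:
play_rows:
  deltas:
    - [-0.0016, -0.0036, -0.04, 0, 0, -0.004]
    - [0, 0, -0.04, 0, 0, 0]
    - [0, 0, -0.04, 0, 0, 0]
    - [0, 0, -0.04, 0, 0, 0]
    - [0, 0, -0.04, 0, 0, 0]
    - [0, 0, -0.04, 0, 0, 0]
    - [0, 0, -0.015, 0, 0, 0]
    - [0, 0, -0.01, 0, 0, 0]
    - [0, 0, -0.005, 0, 0, 0]
    - [0, 0, 0, 0, 0, 0]

```text
clock: 8.25
tool_pos: [0.606, 0.1997, 0.0383]
orientation: [-179.9, 0.0, -84.9]
force: [-0.7, 0.1, -0.1]
opening: 0.0439
gripper_force: 0.0
```

Emit:
play_rows:
  deltas:
    - [0, 0, 0, 0, 0, 0]
    - [0, 0, -0.002, 0, 0, 0]
    - [0, 0, -0.002, 0, 0, 0]
    - [0, 0, 0, 0, 0, 0]

```text
clock: 8.65
tool_pos: [0.6055, 0.1995, 0.0345]
orientation: [-180.0, 0.0, -84.9]
force: [0.3, 0.7, -0.0]
opening: 0.0437
gripper_force: 0.0
```

Emit:
play_rows:
  deltas:
    - [0, 0, -0.0015, 0, 0, 0]
    - [0, 0, 0, 0, 0, 0]

```text
clock: 8.85
tool_pos: [0.6054, 0.1994, 0.033]
orientation: [180.0, -0.0, -84.9]
force: [0.0, -0.4, -0.2]
opening: 0.0438
gripper_force: 0.0
```

Emit:
play_rows:
  deltas:
    - [0, 0, 0, 0, 0, 0]
    - [0, 0, 0, 0, 0, 0]
    - [0, 0, 0, 0, 0, 0]
    - [0, 0, 0, 0, 0, 0]
    - [0, 0, 0, 0, 0, 0]
  gripper: -1

```text
clock: 9.35
tool_pos: [0.6056, 0.1995, 0.0332]
orientation: [-180.0, 0.0, -84.9]
force: [0.0, -0.2, -0.9]
opening: 0.0178
gripper_force: 30.0
```

Emit:
play_rows:
  deltas:
    - [0, 0, 0.005, 0, 0, 0]
    - [0.0002, -0.0027, 0.0103, 0.0152, 0.0013, 0]
    - [0.0002, -0.0027, 0.0103, 0.0152, 0.0013, 0]
    - [0.0002, -0.0027, 0.0103, 0.0152, 0.0013, 0]
    - [0.0002, -0.0027, 0.0103, 0.0152, 0.0013, 0]
    - [0.0004, -0.0045, 0.0096, 0.0152, 0.0013, 0]
    - [0.0004, -0.0045, 0.0096, 0.0152, 0.0013, 0]
    - [0.0004, -0.0045, 0.0096, 0.0152, 0.0013, 0]
    - [0.0004, -0.0045, 0.0096, 0.0152, 0.0013, 0]
    - [0, 0, 0, 0, 0, 0]

```text
clock: 10.35
tool_pos: [0.6083, 0.175, 0.1019]
orientation: [-179.8, 22.0, -85.0]
force: [1.3, -0.1, -0.1]
opening: 0.0174
gripper_force: 30.0
```

```bash
python3 - <<'E'
from plant import *
from h import *
o=get_obs();print(o["tool_pos"],o["orientation"],o["joint_pos"].round(1),o["force"].round(2),o["opening"])
out=[]
for n,(u0,v0,w,h) in(("side",(205,220,150,120)),("wrist",(0,0,560,420))):
    p,d=snapshot(n);out.append(cv2.resize(p[v0:v0+h,u0:u0+w],(400,320),interpolation=cv2.INTER_CUBIC))
cv2.imwrite("pics/tilt.png",np.hstack(out))
E
```

```text
[0.60828342 0.17502481 0.10193003] [-179.82354456   22.04721357  -84.96042521] [ 19.9  24.   -7.5 -26.1 -55.4  -0.5] [ 1.3  -0.13 -0.13] 0.017441721346257533
```

View pics/tilt.png

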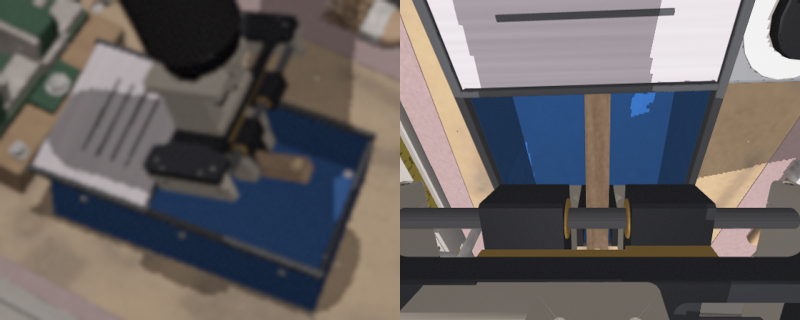

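Emit:
play_rows:
  deltas:
    - [-0.0022, 0.0254, 0.0103, 0, 0, 0]
    - [-0.0022, 0.0254, 0.0103, 0, 0, 0]
    - [-0.0022, 0.0254, 0.0103, 0, 0, 0]
    - [-0.0022, 0.0254, 0.0103, 0, 0, 0]
    - [-0.0022, 0.0254, 0.0103, 0, 0, 0]
    - [-0.0022, 0.0254, 0.0103, 0, 0, 0]
    - [0, 0, 0, 0, 0, 0]

```text
clock: 11.15
tool_pos: [0.5963, 0.3015, 0.1511]
orientation: [-179.8, 22.0, -84.6]
force: [-0.5, -0.1, -0.1]
opening: 0.0174
gripper_force: 30.0
```

Emit:
play_rows:
  deltas:
    - [0, 0, 0.02, 0, 0, 0]
    - [0, 0, 0.03, 0, 0, 0]
    - [0, 0, 0.03, 0, 0, 0]
    - [0, 0, 0.03, 0, 0, 0]
    - [0, 0, 0.03, 0, 0, 0]
    - [0, 0, 0.03, 0, 0, 0]
    - [0, 0, 0.03, 0, 0, 0]
    - [0, 0, 0.03, 0, 0, 0]
    - [0, 0, 0.03, 0, 0, 0]
    - [0, 0, 0.02, 0, 0, 0]

```text
clock: 12.15
tool_pos: [0.597, 0.2973, 0.3771]
orientation: [-179.8, 21.9, -84.9]
force: [1.0, 0.0, -2.2]
opening: 0.0174
gripper_force: 30.0
```

Emit:
play_rows:
  deltas:
    - [0, 0, 0.01, 0, 0, 0]
    - [0, 0, 0, 0, 0, 0]
    - [0, 0, 0, 0, 0, 0]
    - [0, 0, 0, 0, 0, 0]
    - [0, 0, 0, 0, 0, 0]
    - [0, 0, 0, 0, 0, 0]

```text
clock: 12.75
tool_pos: [0.5967, 0.2983, 0.3815]
orientation: [-180.0, 21.9, -84.9]
force: [-0.2, 1.6, -0.1]
opening: 0.0174
gripper_force: 30.0
```

```bash
python3 - <<'E'
from plant import *
from h import *
o=get_obs();print(o["tool_pos"],o["orientation"],o["joint_pos"].round(1),np.abs(o["qvel"]).max(),o["force"].round(2),o["opening"])
out=[]
for n,(u0,v0,w,h) in(("side",(140,120,240,210)),("top",(170,110,160,140))):
    p,d=snapshot(n);out.append(cv2.resize(p[v0:v0+h,u0:u0+w],(400,350),interpolation=cv2.INTER_CUBIC))
cv2.imwrite("pics/fin.png",np.hstack(out))
E
```

```text
[0.59673731 0.29829778 0.38151593] [-179.97611543   21.9381875   -84.89189426] [ 31.8  13.6  13.1 -19.8 -79.9 -24.8] 0.2168828206133352 [-0.19  1.65 -0.05] 0.01740628044529731
```

View pics/fin.png

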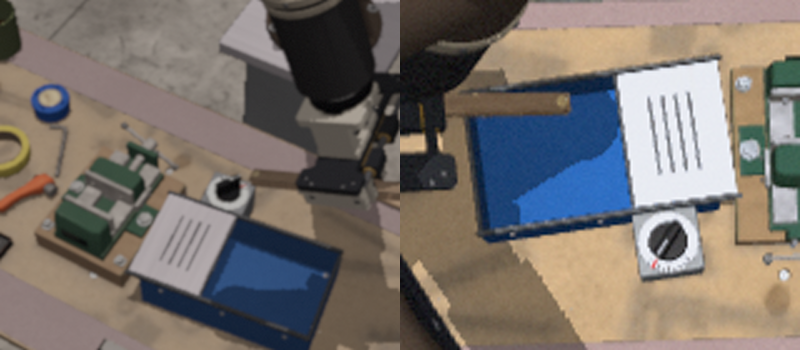

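```bash
python3 -c "
from plant import *
print(close_job())"
```

```text
the job is handed in; nothing more can be done
None
```

I turned the dial to its red mark (about 1.40 rad), drew the rule out diagonally from under the roof, and handed the job in at about 13 s, with the rule held still and its lowest end about 29 cm above the bench.

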